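Pin the strawberry garden totem together

ROBOT

A 7-joint arm with a two-finger parallel gripper is mounted at the origin on the work surface. World frame = base frame: x ahead of the robot, y to its left, z up, the work surface at z = 0. Lengths are in m, angles in rad, forces in N, time in s.
With the tool pointing down it reaches from about 0.425 to 0.875 m from the base axis. Payload 9.9 kg.
Tool frame: the origin (TCP) lies on the centre line of the jaws, within the pads' length; the fingertips stand 19 mm ahead of it and the grasp point (between the pads) is the TCP (robot.nose_length is the distance from the TCP to the fingertips, in m); x points along the fingers, z is the direction in which the jaws open and shut, and the axes are right-handed (so a half turn about x gives the same grasp; the last joint's range is limited). The gripper opens to 85 mm and grips with 20 to 120 N. Pads are 22 mm wide; open, the fingers measure 114 mm over their backs; the gripper's body (76 mm by 85 mm) begins 54 mm behind the grasp point. The pads swing forward as they close: fully open they stand 13 mm farther back than shut.
Start: joints at [-1.261, 0.576, 0.025, 1.437, -0.015, 1.129, -0.057], TCP at [0.259, 0.623, 0.25] pointing down, gripper open.
Joint ranges: [-2.76, 2.76], [-0.34, 2.15], [-1.52, 1.57], [0.19, 2.46], [-1.09, 4.23], [0.17, 1.99], [-2.82, 2.82]. Speed limits (rad/s): [2.22, 2.22, 3.01, 3.01, 3.14, 3.14, 3.14].

INTERFACE

Orientations are given as [roll, pitch, yaw] about the fixed x, y, z axes, in that order (R = Rz(yaw) Ry(pitch) Rx(roll)).
In Python, from plant import telemetry, eyes, close_job, robot gives the robot as it stands.
- The arm moves only by the tool step_arm, never from a script. Its argument "steps" is a list of rows, each an object with "jaw": the finger opening in cm, from 0 to 8.54; "xyz": the shift along the tool's x, y, z in cm, a list of three; "roll": the turn about the tool's x in rad. A call has 1 to 12 rows; each row is the pose to reach, as a shift and turn from the pose commanded when the call began, along the tool's axes at that moment; what a row does not reach only later rows make up. A row lasts 1/12 s, in which the tool goes at most 41.7 mm and 7.16 degrees, less where a joint would pass 70% of its speed; a pose out of reach is approached as far as the arm can. A call with a gripper value outside its range is refused whole. The fingers move at their own pace and stop on an object; "grip_force" is the grip in N (left out, the last holds). Time passes only in rows, so rows that repeat a pose let the fingers close. It gives the time, the measured TCP pose, the force and the opening at its end, in the units of the state.
- telemetry.state(): the state, without advancing time (a new reading comes with each control period).
- eyes.camera(name): name is "scene" or "top" or "wrist"; returns a dict with "pixels" (384x512x3 uint8, blue, green, red), "K" (3x3 intrinsics, pixels), "rvec" (rotation vector, rad) and "tvec" (3), from world to camera coordinates, as OpenCV has them. Camera axes: x right, y down, z forward; pixel columns grow to the right and rows downward; lengths in m; the calibration is good to about 2 mm. A picture is of the moment at which its call begins. There is no depth.
- close_job(): hands the job in, once; it reports no verdict.
Trained networks look in a picture, given as the dict that the camera call returned (one of the last four; its "shot" number tells which), for a name from the list of things; names that differ only in an ending like _2 or _b are one class to them, and where a whole thing is asked for, a point or a joint stands for the part that bears it (a point fixed in the world has none). Each returns a list of dicts, best first, with "p" (0 to 1); they miss things now and then, are a little off and sometimes report something else, mostly with a low value. They report only what shows in the picture. A call takes as long as a camera call. They do not tell look-alikes from the thing itself.
- eyes.find_in(thing, picture): "rect" ([left, top, width, height] as shares, 0 to 1, of the picture: columns of its width, rows of its height, round what is visible of it).
- eyes.pinpoint(thing, picture): "position" ([column, row] as shares, 0 to 1, of the picture: columns of its width, rows of its height: a listed point, or the origin of a listed thing).
The state is a dict: "time": time; "joint_pos": joint angles; "dq": joint speeds; "tau": joint torques, N m; "ee_pos": TCP position; "ee_rot": TCP orientation; "contact_force": force on the tool from outside, world axes, zero at the start; "ft_torque": the same for the moment, N m; "width": finger opening in m.
Only numpy, scipy, OpenCV 4.12 (cv2) and the standard library are available. Lean on these libraries where they do the work, as an engineer would, in place of code of your own. Each camera call takes 0.05 s, during which the arm holds its last target. There are 200 camera calls.

TASK

Finish the little ceramic garden totem on the shop counter: set the red glazed piece squarely on top of the green piece that is already on the dark stand, and let go of it. Then take the rod with the green leaf cap out of its wooden block and lower it fully home through the holes of the red piece, the green piece and the stand, until its cap rests flat on the red piece, and let go. Lower both things into place, do not drop them.

Things in the scene. Friction and masses are not known exactly. Their poses are not given: they have to be found in the camera images.
- stand_socket (a point): Dark steel round stand, fixed, 84 mm across, on a 4 mm thick, 150 mm square wooden plinth. The point lies on its vertical axis at the mouth of its 31 mm wide, 22 mm deep hole, 26 mm above the counter; z is up. The green piece rests at this height inside a 6 mm high rim, 62 mm across inside.
- green_piece_center (a point): Green glazed ceramic ring standing in the stand's rim: upright cylinder 54 mm across, 44 mm tall, with a 31 mm wide hole right through along its axis; loose, 4 mm of play to each side. The point is its centre, half-way up; z is its axis.
- red_piece_center (a point): Red glazed ceramic ring with cream dots, standing on the counter: same shape as the green one (54 mm across, 44 mm tall, 31 mm hole through), about 0.15 kg. The point is its centre, half-way up; z is its axis. A yellow and a blue piece of this shape, not wanted, stand at least 95 mm away, centre to centre.
- leaf_rod_knob (a point): Rod (10 mm thick, 106 mm long) upright in a 110 mm tall wooden block; on it a green leafy cap (disc 50 mm across, 6 mm thick) rests on the block; on that a brown knob to grip, 22 mm across, 44 mm tall. The point is the knob's centre, 22 mm above the cap, 134 mm above the rod's foot; z is up. 0.11 kg. A rod with white cap and knob, not wanted, is 120 mm or more away.
Things that resemble listed ones, but are neither listed nor needed, are in the scene too. Of the things like the part that bears green_piece_center, leave any that is pink; of the rest the smaller one is meant.

How it is judged:
By the outcome, as a careful person would: the job done as asked, in the order asked, and still so for the second after the job is handed in, with the robot touching nothing.
It also fails if it takes over 64 s, if anything falls off the work surface, if the arm or the gripper's body presses on something with over 40 N, if the wrist force passes 120 N, or if a joint passes its speed limit or range.

## Working session

There is one attempt and no reset: what is moved stays moved. The work goes in short steps, Python scripts to look and compute and a tool call to move; the robot and the scene stay as the last step left them, time stands still between calls to the robot, and variables do not carry over. Pictures are saved under pics/ and viewed, about 8 in all and at most 12, crops included, and the job is handed in when it is done.

Besides the shell and the picture viewer there is one more tool, called after "Call:" by a JSON object that holds its "op" and its "data". step_arm: Moves the arm, as the interface text tells. Its arguments: {"type":"object","properties":{"steps":{"type":"array"},"grip_force":{"type":"number"}},"required":["steps"]}

```bash
ls && mkdir -p pics
cat > h.py <<'E'
import numpy as np, cv2
from plant import telemetry, eyes, robot
def snap(name, save=None):
    p=eyes.camera(name)
    if save: cv2.imwrite(f'pics/{save}.png',p['pixels'])
    return p
def ray(p,u,v):
    R=cv2.Rodrigues(np.array(p['rvec'],float))[0]; t=np.array(p['tvec'],float).ravel()
    K=np.array(p['K'],float)
    d=R.T@np.linalg.solve(K,[u,v,1.]); return -R.T@t,d
def onz(p,u,v,z):
    c,d=ray(p,u,v); return c+d*(z-c[2])/d[2]
def px(p,X):
    return cv2.projectPoints(np.array(X,float).reshape(-1,1,3),np.array(p['rvec'],float),np.array(p['tvec'],float),np.array(p['K'],float),None)[0].reshape(-1,2)
Z={'stand_socket':.026,'green_piece_center':.048,'red_piece_center':.022,'leaf_rod_knob':.138}
def tri(obs):
    A=np.zeros((3,3));b=np.zeros(3)
    for c,d in obs:
        d=d/np.linalg.norm(d);M=np.eye(3)-np.outer(d,d);A+=M;b+=M@c
    return np.linalg.solve(A,b)
E
python3 - <<'E'
from h import *
s=telemetry.state();print(s['time'],s['ee_pos'],s['ee_rot'],s['contact_force'],s['width'])
ps=[snap(n,n) for n in('scene','top')]
cv2.imwrite('pics/both.png',cv2.resize(np.hstack([p['pixels'] for p in ps]),(800,300)))
for p,n in zip(ps,('scene','top')):
    for t in Z:
        for r in eyes.pinpoint(t,p)[:5]:
            u=r['position'][0]*512;v=r['position'][1]*384
            print(n,t,round(r['p'],2),round(u),round(v),onz(p,u,v,Z[t]).round(3))
E
```

```text
pics
0.0 [0.25880713 0.6229599  0.24943958] [-3.10669124  1.56914871 -1.92966175] [-0.00177345 -0.17214852  0.45001814] 0.085596657476372
scene stand_socket 0.78 268 230 [0.56  0.051 0.026]
scene green_piece_center 0.75 252 175 [0.403 0.082 0.048]
scene green_piece_center 0.67 271 220 [0.552 0.06  0.048]
scene green_piece_center 0.58 201 183 [ 0.369 -0.044  0.048]
scene red_piece_center 0.93 294 178 [0.44  0.186 0.022]
scene leaf_rod_knob 0.82 160 267 [ 0.62  -0.215  0.138]
top stand_socket 0.72 244 182 [0.548 0.051 0.026]
top green_piece_center 0.96 284 254 [ 0.367 -0.042  0.048]
top green_piece_center 0.66 242 180 [0.549 0.056 0.048]
top green_piece_center 0.62 234 249 [0.381 0.079 0.048]
top red_piece_center 0.65 188 224 [0.447 0.192 0.022]
top leaf_rod_knob 0.55 365 138 [ 0.618 -0.227  0.138]
```

View pics/scene.png

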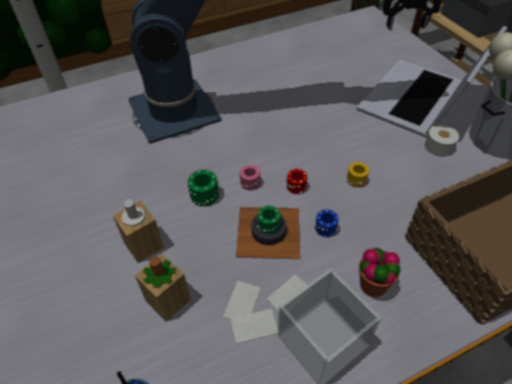

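View pics/top.png

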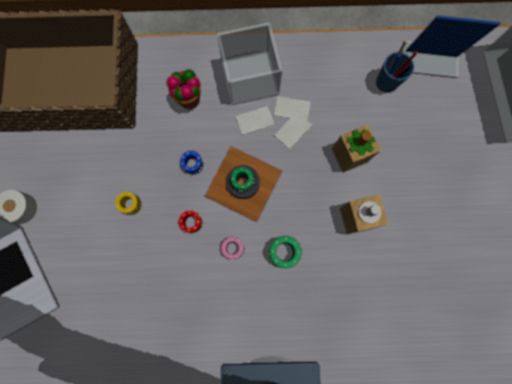

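The scene picture shows the red ring at (297,181), with the pink one at (250,177) and the flower pot at (378,270) as look-alikes. The green piece on the stand is at (268,218), against the larger green ring at (203,187). The leaf rod is at (160,270), against the white one at (133,213). I choose the red ring at (297,181), the small green ring on the stand and the leaf rod, and will check them in one crop.

```bash
cat >> h.py <<'E'
from scipy.spatial.transform import Rotation as Ro
def go(T,jaw=None):
    """shift in tool axes (cm) to reach world T with tool as now; jaw: wanted jaw-axis heading (deg, world)"""
    s=telemetry.state();R=Ro.from_euler('xyz',s['ee_rot']).as_matrix()
    d=R.T@(np.array(T)-s['ee_pos'])*100
    h=np.degrees(np.arctan2(R[1,2],R[0,2]))
    out=f"shift {d.round(2)}"
    if jaw is not None: out+=f" roll {-np.radians((jaw-h+90)%180-90):.3f}"
    print(out,'jaw heading',h.round(1),'tool x',R[:,0].round(3),'y',R[:,1].round(3))
E
python3 - <<'E'
from h import *
S,T=cv2.imread('pics/scene.png'),cv2.imread('pics/top.png')
c=lambda I,u,v,w=48:cv2.resize(I[v-w:v+w,u-w:u+w],(260,260),interpolation=cv2.INTER_CUBIC)
cv2.imwrite('pics/crop.png',np.vstack([np.hstack([c(S,290,185),c(S,265,215),c(S,160,265)]),np.hstack([c(T,190,222),c(T,243,180),c(T,362,140)])]))
ps=[snap(n) for n in('scene','top')]
for t,m in(('red_piece_center',(.445,.19)),('green_piece_center',(.55,.055)),('stand_socket',(.55,.05)),('leaf_rod_knob',(.618,-.22))):
    o=[];q=[]
    for p in ps:
        rs=[r['position'] for r in eyes.pinpoint(t,p)]
        if not rs: continue
        u,v=min(((a*512,b*384) for a,b in rs),key=lambda w:np.linalg.norm(onz(p,*w,Z[t])[:2]-m))
        o.append(ray(p,u,v));q.append(onz(p,u,v,Z[t]).round(4))
    print(t,tri(o).round(4) if len(o)>1 else '',q)
go([.447,.19,.15],113)
s=telemetry.state();print(s['joint_pos'])
E
```

```text
red_piece_center [0.4446 0.1955 0.0076] [array([0.4554, 0.1872, 0.022 ]), array([0.4435, 0.194 , 0.022 ])]
green_piece_center [0.5491 0.0617 0.0395] [array([0.5541, 0.0559, 0.048 ]), array([0.5482, 0.0641, 0.048 ])]
stand_socket  [array([0.5579, 0.0517, 0.026 ])]
leaf_rod_knob [ 0.6166 -0.2211  0.1487] [array([ 0.61  , -0.2193,  0.138 ]), array([ 0.6197, -0.226 ,  0.138 ])]
shift [ 10.03 -33.99 -32.8 ] roll -0.795 jaw heading 67.4 tool x [ 0. -0. -1.] y [-0.923  0.384 -0.   ]
[-1.26079971  0.5757006   0.02493038  1.43710022 -0.01496013  1.12899736
 -0.05650959]
```

View pics/crop.png

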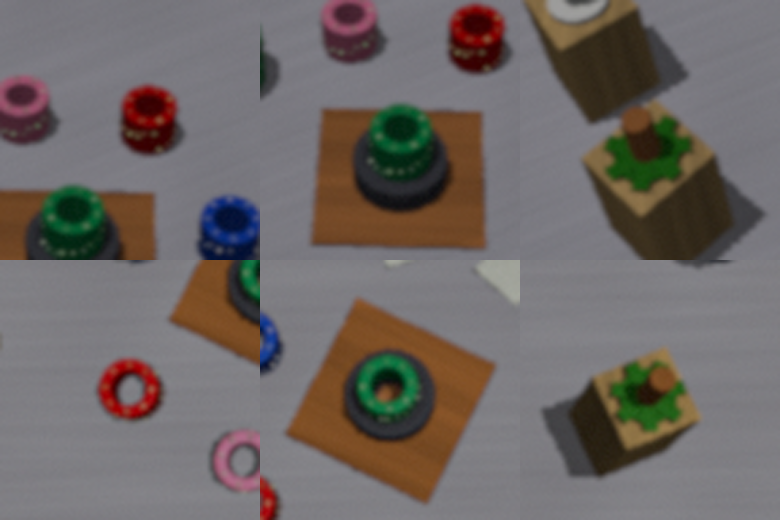

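The crop confirms the choice: the red dotted ring, the small green ring in the stand's rim, and the green leaf cap with the brown knob on its block. I am moving above the red piece.

Call:
{"op": "step_arm", "data": {"steps": [{"jaw": 8.5, "xyz": [4, -34, -32.8], "roll": 0}, {"jaw": 8.5, "xyz": [4, -34, -32.8], "roll": 0}, {"jaw": 8.5, "xyz": [4, -34, -32.8], "roll": 0}, {"jaw": 8.5, "xyz": [4, -34, -32.8], "roll": 0}, {"jaw": 8.5, "xyz": [4, -34, -32.8], "roll": 0}, {"jaw": 8.5, "xyz": [4, -34, -32.8], "roll": 0}, {"jaw": 8.5, "xyz": [4, -34, -32.8], "roll": 0}, {"jaw": 8.5, "xyz": [4, -34, -32.8], "roll": 0}, {"jaw": 8.5, "xyz": [4, -34, -32.8], "roll": 0}, {"jaw": 8.5, "xyz": [4, -34, -32.8], "roll": 0}, {"jaw": 8.5, "xyz": [4, -34, -32.8], "roll": 0}, {"jaw": 8.5, "xyz": [4, -34, -32.8], "roll": 0}]}}

```text
time: 2.0
ee_pos: [0.4489, 0.1839, 0.2103]
ee_rot: [-2.374, 1.568, -1.203]
contact_force: [-0.4, 0.1, 0.1]
width: 0.0848
```

Run:
```python
from h import *
s=telemetry.state();print(s['time'],s['ee_pos'],s['ee_rot'],s['joint_pos'],s['contact_force'])
p=snap('wrist','w1')
for t in('red_piece_center','green_piece_center'):
    for r in eyes.pinpoint(t,p):
        u,v=r['position'][0]*512,r['position'][1]*384;print(t,r['p'],u,v,onz(p,u,v,Z[t]).round(4))
    for r in eyes.find_in(t,p): print(r)
print('tcp px',px(p,[s['ee_pos'],[*s['ee_pos'][:2],0]]))
```

```text
2.0 [0.44888679 0.18394183 0.2102936 ] [-2.3743596   1.56837101 -1.20347764] [-0.55188502  0.34409048  0.08705799  1.98298348 -0.03695406  0.81631117
  0.7262988 ] [-0.4370298   0.10358899  0.07032086]
red_piece_center 0.68 258.6112 169.8048 [0.4491 0.1867 0.022 ]
{'rect': [0.4432, 0.368, 0.1195, 0.1742], 'p': 0.6}
green_piece_center 0.75 132.7104 149.29919999999998 [0.3844 0.0961 0.048 ]
green_piece_center 0.71 175.9232 311.38559999999995 [0.5459 0.0557 0.048 ]
green_piece_center 0.61 4.096 192.0 [ 0.3736 -0.029   0.048 ]
{'rect': [0.0, 0.3781, 0.1195, 0.2393], 'p': 0.94}
{'rect': [0.1832, 0.3047, 0.1441, 0.1773], 'p': 0.55}
tcp px [[255.71892817 277.56791969]
 [255.91153774 165.52163438]]
```

View pics/w1.png

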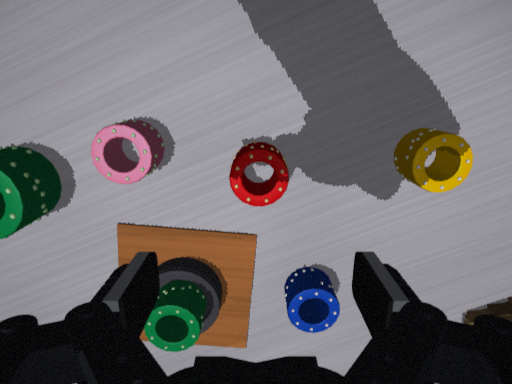

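The wrist view shows the red ring at (259,175) clear between its neighbours, and the green piece in its stand at (173,315). I will refine the red position by fitting a cylinder silhouette.

```bash
cat >> h.py <<'E'
from scipy.optimize import minimize
def mask(p,col):
    h=cv2.cvtColor(p['pixels'],cv2.COLOR_BGR2HSV);H,S,V=cv2.split(h)
    if col=='red': m=((H<8)|(H>172))&(S>150)&(V>50)
    if col=='green': m=(H>45)&(H<85)&(S>100)&(V>25)
    return m
def fitcyl(p,col,x0,zb,r=.027,hgt=.044,win=25):
    m=mask(p,col)
    a=np.linspace(0,2*np.pi,60)
    def hull(x):
        P=np.vstack([np.c_[x[0]+r*np.cos(a),x[1]+r*np.sin(a),np.full(60,z)] for z in(zb,zb+hgt)])
        return cv2.convexHull(px(p,P).astype(np.float32))
    w=np.zeros(m.shape,np.uint8);cv2.fillConvexPoly(w,hull(x0).astype(np.int32),1)
    w=cv2.dilate(w,np.ones((win,win)));m=(m&(w>0)).astype(np.uint8)
    m=cv2.morphologyEx(m,cv2.MORPH_CLOSE,np.ones((5,5)))
    c=max(cv2.findContours(m,cv2.RETR_EXTERNAL,cv2.CHAIN_APPROX_NONE)[0],key=cv2.contourArea)
    M=np.zeros_like(m);cv2.fillConvexPoly(M,cv2.convexHull(c),1)
    def f(x):
        q=np.zeros((384*4,512*4),np.uint8);cv2.fillConvexPoly(q,((hull(x)+.5)*4).astype(np.int32),1)
        B=cv2.resize(M,None,fx=4,fy=4,interpolation=cv2.INTER_NEAREST)
        return 1-(q&B).sum()/(q|B).sum()
    s=minimize(f,x0,method='Nelder-Mead',options=dict(initial_simplex=[x0,np.add(x0,[.008,0]),np.add(x0,[0,.008])],xatol=2e-4,fatol=1e-4))
    return s.x.round(4),round(1-s.fun,3)
E
python3 - <<'E'
from h import *
p=snap('wrist')
x,i=fitcyl(p,'red',[.447,.187],0);print('red',x,i)
print('green',fitcyl(p,'green',[.549,.058],.026))
for n in('scene','top'):
    q=snap(n);print(n,fitcyl(q,'green',[.549,.058],.026,win=9),fitcyl(q,'red',[.447,.187],0,win=9))
go([*x,.028])
E
```

```text
red [0.4514 0.1856] 0.95
green (array([0.5501, 0.0558]), np.float64(0.894))
scene (array([0.5479, 0.057 ]), np.float64(0.91)) (array([0.4474, 0.1916]), np.float64(0.764))
top (array([0.5513, 0.0552]), np.float64(0.919)) (array([0.4378, 0.1792]), np.float64(0.15))
shift [18.24 -0.66 -0.36] jaw heading 67.6 tool x [-0.  0. -1.] y [-0.924  0.382  0.   ]
```

Call:
{"op": "step_arm", "data": {"steps": [{"jaw": 8.5, "xyz": [3, -0.65, -0.35], "roll": 0}, {"jaw": 8.5, "xyz": [6, -0.65, -0.35], "roll": 0}, {"jaw": 8.5, "xyz": [9, -0.65, -0.35], "roll": 0}, {"jaw": 8.5, "xyz": [12, -0.65, -0.35], "roll": 0}, {"jaw": 8.5, "xyz": [14, -0.65, -0.35], "roll": 0}, {"jaw": 8.5, "xyz": [15.5, -0.65, -0.35], "roll": 0}, {"jaw": 8.5, "xyz": [16.8, -0.65, -0.35], "roll": 0}, {"jaw": 8.5, "xyz": [17.6, -0.65, -0.35], "roll": 0}, {"jaw": 8.5, "xyz": [18.2, -0.65, -0.35], "roll": 0}, {"jaw": 8.5, "xyz": [18.2, -0.65, -0.35], "roll": 0}, {"jaw": 8.5, "xyz": [18.2, -0.65, -0.35], "roll": 0}, {"jaw": 8.5, "xyz": [18.2, -0.65, -0.35], "roll": 0}]}}

```text
time: 3.4
ee_pos: [0.4521, 0.1846, 0.0289]
ee_rot: [-0.728, 1.57, 0.449]
contact_force: [0.4, -0.0, -0.2]
width: 0.0849
```

Call:
{"op": "step_arm", "data": {"steps": [{"jaw": 7, "xyz": [0, 0, 0], "roll": 0}, {"jaw": 6, "xyz": [0, 0, 0], "roll": 0}, {"jaw": 5.4, "xyz": [0, 0, 0], "roll": 0}, {"jaw": 4.8, "xyz": [0, 0, 0], "roll": 0}, {"jaw": 4.8, "xyz": [0, 0, 0], "roll": 0}, {"jaw": 4.8, "xyz": [0, 0, 0], "roll": 0}, {"jaw": 4.8, "xyz": [0, 0, 0], "roll": 0}, {"jaw": 4.8, "xyz": [0, 0, 0], "roll": 0}, {"jaw": 4.8, "xyz": [0, 0, 0], "roll": 0}, {"jaw": 4.8, "xyz": [0, 0, 0], "roll": 0}], "grip_force": 40}}

```text
time: 4.23
ee_pos: [0.4521, 0.1844, 0.0291]
ee_rot: [-0.606, 1.57, 0.571]
contact_force: [-1.0, -0.0, 11.2]
width: 0.0535
```

Run:
```python
from h import *
s=telemetry.state();print(s['ee_pos'],s['contact_force'],s['width'],s['time'])
p=snap('wrist','w2');print(fitcyl(p,'red',[.4514,.1856],0))
go([.55,.0558,.20])
```

```text
[0.45209555 0.18442475 0.02911665] [-1.04010579 -0.0113672  11.19927918] 0.053538508290798724 4.2333
(array([0.4507, 0.1848]), np.float64(0.961))
shift [-17.09 -13.99  -8.1 ] jaw heading 67.4 tool x [ 0.001  0.001 -1.   ] y [-0.923  0.384 -0.001]
```

Call:
{"op": "step_arm", "data": {"steps": [{"jaw": 4.8, "xyz": [-1, 0, 0], "roll": 0}, {"jaw": 4.8, "xyz": [-3, 0, 0], "roll": 0}, {"jaw": 4.8, "xyz": [-6, 0, 0], "roll": 0}, {"jaw": 4.8, "xyz": [-9, -1, -1], "roll": 0}, {"jaw": 4.8, "xyz": [-11, -4, -2.5], "roll": 0}, {"jaw": 4.8, "xyz": [-12, -7, -4], "roll": 0}, {"jaw": 4.8, "xyz": [-12, -10, -6], "roll": 0}, {"jaw": 4.8, "xyz": [-12, -12, -7], "roll": 0}, {"jaw": 4.8, "xyz": [-12, -13.3, -7.7], "roll": 0}, {"jaw": 4.8, "xyz": [-12, -14, -8.1], "roll": 0}, {"jaw": 4.8, "xyz": [-12, -14, -8.1], "roll": 0}, {"jaw": 4.8, "xyz": [-12, -14, -8.1], "roll": 0}]}}

```text
time: 5.28
ee_pos: [0.5491, 0.0568, 0.148]
ee_rot: [1.572, 1.569, 2.75]
contact_force: [-0.2, -0.0, -2.8]
width: 0.0534
```

Run:
```python
from h import *
s=telemetry.state();print(s['time'],s['ee_pos'],s['contact_force'],s['width'])
p=snap('wrist','w3');q=snap('scene','s3')
c=lambda I,u,v,w:cv2.resize(I[v-w:v+w,u-w:u+w],(384,384),interpolation=cv2.INTER_CUBIC)
cv2.imwrite('pics/m3.png',cv2.resize(np.hstack([p['pixels'],c(q['pixels'],270,200,60)]),(800,343)))
for nm,pp in(('wrist',p),('scene',q)):
    print(nm,'red',fitcyl(pp,'red',s['ee_pos'][:2],s['ee_pos'][2]-.029,win=15))
print('tcp px',px(q,s['ee_pos']))
go([.55,.0558,.10])
```

```text
5.2833 [0.54909932 0.05682864 0.1480003 ] [-0.19219417 -0.04431189 -2.75502961] 0.05336275985980182
wrist red (array([0.5475, 0.0573]), np.float64(0.958))
scene red (array([0.5457, 0.0609]), np.float64(0.877))
tcp px [[269.0082551  191.66937706]]
shift [ 4.81 -0.17 -0.12] jaw heading 67.6 tool x [-0.001  0.001 -1.   ] y [-0.924  0.382  0.001]
```

View pics/m3.png

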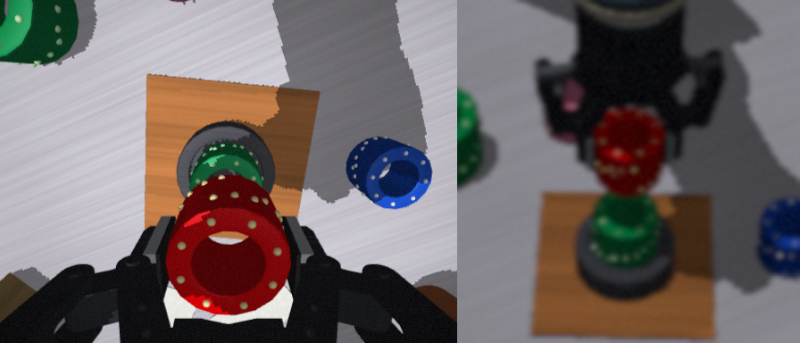

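Call:
{"op": "step_arm", "data": {"steps": [{"jaw": 4.8, "xyz": [1, -0.27, -0.04], "roll": 0}, {"jaw": 4.8, "xyz": [2, -0.27, -0.04], "roll": 0}, {"jaw": 4.8, "xyz": [3, -0.27, -0.04], "roll": 0}, {"jaw": 4.8, "xyz": [3.7, -0.27, -0.04], "roll": 0}, {"jaw": 4.8, "xyz": [4.1, -0.27, -0.04], "roll": 0}, {"jaw": 4.8, "xyz": [4.4, -0.27, -0.04], "roll": 0}, {"jaw": 4.8, "xyz": [4.4, -0.27, -0.04], "roll": 0}, {"jaw": 4.8, "xyz": [4.4, -0.27, -0.04], "roll": 0}, {"jaw": 4.8, "xyz": [4.4, -0.27, -0.04], "roll": 0}]}}

```text
time: 6.13
ee_pos: [0.5526, 0.0543, 0.1046]
ee_rot: [-1.069, 1.57, 0.108]
contact_force: [0.2, -0.7, -2.7]
width: 0.0535
```

Run:
```python
from h import *
s=telemetry.state();print(s['time'],s['ee_pos'],s['contact_force'],s['width'])
x=s['ee_pos']
for n in('wrist','scene','top'):
    p=snap(n,n+'4')
    print(n,'red',fitcyl(p,'red',x[:2],x[2]-.029,win=15),'green',fitcyl(p,'green',[.55,.056],.026,win=9))
I=[cv2.imread(f'pics/{n}4.png') for n in('wrist','scene','top')]
c=lambda I,u,v,w:cv2.resize(I[v-w:v+w,u-w:u+w],(390,390),interpolation=cv2.INTER_CUBIC)
cv2.imwrite('pics/m4.png',np.hstack([c(I[0],256,220,110),c(I[1],270,210,40)]))
```

```text
6.1333 [0.55255852 0.05432669 0.1046069 ] [ 0.20154767 -0.65179418 -2.66749697] 0.0534659066473774
wrist red (array([0.551 , 0.0547]), np.float64(0.959)) green (array([0.548 , 0.0552]), np.float64(0.499))
scene red (array([0.5499, 0.0575]), np.float64(0.907)) green (array([0.5558, 0.0531]), np.float64(0.512))Traceback (most recent call last):
  File "<stdin>", line 6, in <module>
  File "h.py", line 45, in fitcyl
    c=max(cv2.findContours(m,cv2.RETR_EXTERNAL,cv2.CHAIN_APPROX_NONE)[0],key=cv2.contourArea)
ValueError: max() iterable argument is empty
```

Run:
```python
from h import *
I=[cv2.imread(f'pics/{n}4.png') for n in('wrist','scene')]
c=lambda I,u,v,w:cv2.resize(I[v-w:v+w,u-w:u+w],(390,390),interpolation=cv2.INTER_CUBIC)
cv2.imwrite('pics/m4.png',np.hstack([c(I[0],256,220,110),c(I[1],270,210,40)]))
```

```text
(no output)
```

View pics/m4.png

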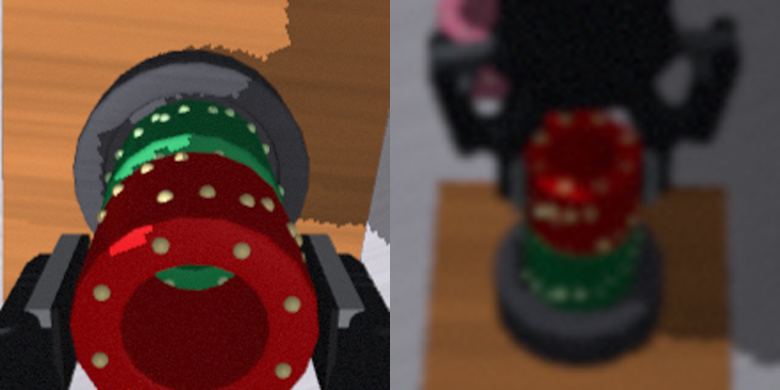

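The red ring sits level and centred just above the green one in both views: red (195,300) over green (195,160) in the wrist crop, and the two share an axis in the scene crop. I am lowering it to contact.

Call:
{"op": "step_arm", "data": {"steps": [{"jaw": 4.8, "xyz": [0.1, 0.1, 0], "roll": 0}, {"jaw": 4.8, "xyz": [0.2, 0.1, 0], "roll": 0}, {"jaw": 4.8, "xyz": [0.3, 0.1, 0], "roll": 0}, {"jaw": 4.8, "xyz": [0.4, 0.1, 0], "roll": 0}, {"jaw": 4.8, "xyz": [0.45, 0.1, 0], "roll": 0}, {"jaw": 4.8, "xyz": [0.5, 0.1, 0], "roll": 0}, {"jaw": 4.8, "xyz": [0.55, 0.1, 0], "roll": 0}, {"jaw": 4.8, "xyz": [0.55, 0.1, 0], "roll": 0}]}}

```text
time: 6.95
ee_pos: [0.5514, 0.0547, 0.0992]
ee_rot: [-0.781, 1.571, 0.396]
contact_force: [-1.2, -0.5, 4.5]
width: 0.0532
```

Call:
{"op": "step_arm", "data": {"steps": [{"jaw": 5.4, "xyz": [0, 0, 0], "roll": 0}, {"jaw": 5.8, "xyz": [0, 0, 0], "roll": 0}, {"jaw": 6.4, "xyz": [0, 0, 0], "roll": 0}, {"jaw": 7.2, "xyz": [0, 0, 0], "roll": 0}, {"jaw": 8, "xyz": [0, 0, 0], "roll": 0}, {"jaw": 8.5, "xyz": [0, 0, 0], "roll": 0}, {"jaw": 8.5, "xyz": [0, 0, 0], "roll": 0}, {"jaw": 8.5, "xyz": [-1, 0, 0], "roll": 0}, {"jaw": 8.5, "xyz": [-4, 0, 0], "roll": 0}, {"jaw": 8.5, "xyz": [-8, 0, 0], "roll": 0}, {"jaw": 8.5, "xyz": [-12, 0, 0], "roll": 0}, {"jaw": 8.5, "xyz": [-13, 0, 0], "roll": 0}]}}

```text
time: 7.95
ee_pos: [0.5537, 0.0548, 0.2354]
ee_rot: [-1.014, 1.562, 0.163]
contact_force: [1.4, 0.5, 0.1]
width: 0.0849
```

Run:
```python
from h import *
s=telemetry.state();print(s['time'],s['ee_pos'],s['contact_force'],s['width'],s['joint_pos'])
for n in('wrist','scene','top'):
    p=snap(n,n+'5')
    try: print(n,'red',fitcyl(p,'red',[.55,.056],.070,win=15))
    except Exception as e: print(n,e)
    for r in eyes.pinpoint('leaf_rod_knob',p):
        u,v=r['position'][0]*512,r['position'][1]*384;print(r['p'],u,v,onz(p,u,v,.138).round(4))
I=[cv2.imread(f'pics/{n}5.png') for n in('wrist','scene')]
c=lambda I,u,v,w:cv2.resize(I[v-w:v+w,u-w:u+w],(390,390),interpolation=cv2.INTER_CUBIC)
cv2.imwrite('pics/m5.png',np.hstack([c(I[0],256,192,192),c(I[1],270,210,40)]))
go([.617,-.2225,.24])
```

```text
7.95 [0.55371241 0.054771   0.23541745] [1.41177438 0.53331587 0.09573936] 0.0849273039273578 [-0.23492647  0.41034701  0.07502393  1.78579595 -0.03704642  0.93825884
  1.03205275]
wrist red (array([0.5503, 0.055 ]), np.float64(0.963))
scene red (array([0.5478, 0.0573]), np.float64(0.839))
0.84 160.8192 266.11199999999997 [ 0.6179 -0.2131  0.138 ]
top max() iterable argument is empty
0.81 364.3904 136.2048 [ 0.6218 -0.2248  0.138 ]
shift [ -1.23 -16.76 -23.05] jaw heading 67.4 tool x [-0.002 -0.    -1.   ] y [-0.923  0.384  0.002]
```

View pics/m5.png

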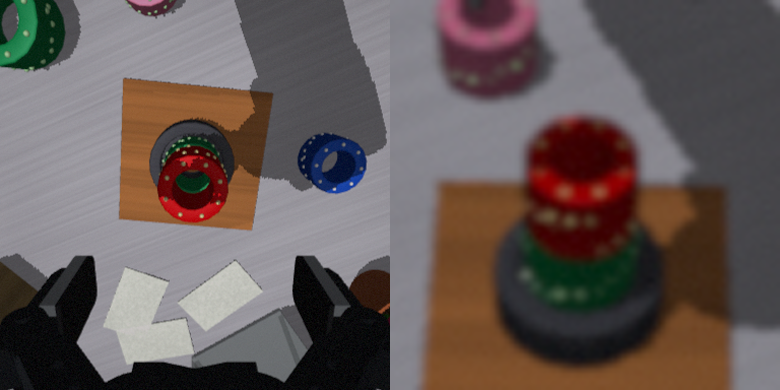

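The red ring stands squarely on the green one in both views (wrist crop about (193,185), scene crop about (582,190)). I am moving above the leaf rod.

Call:
{"op": "step_arm", "data": {"steps": [{"jaw": 8.5, "xyz": [-3, -3, -4], "roll": 0}, {"jaw": 8.5, "xyz": [-3, -16.8, -23], "roll": 0}, {"jaw": 8.5, "xyz": [-3, -16.8, -23], "roll": 0}, {"jaw": 8.5, "xyz": [-3, -16.8, -23], "roll": 0}, {"jaw": 8.5, "xyz": [-3, -16.8, -23], "roll": 0}, {"jaw": 8.5, "xyz": [-3, -16.8, -23], "roll": 0}, {"jaw": 8.5, "xyz": [-3, -16.8, -23], "roll": 0}, {"jaw": 8.5, "xyz": [-3, -16.8, -23], "roll": 0}, {"jaw": 8.5, "xyz": [-3, -16.8, -23], "roll": 0}, {"jaw": 8.5, "xyz": [-3, -16.8, -23], "roll": 0}, {"jaw": 8.5, "xyz": [-3, -16.8, -23], "roll": 0}]}}

```text
time: 9.17
ee_pos: [0.6181, -0.2204, 0.2578]
ee_rot: [1.258, 1.569, 2.437]
contact_force: [-0.5, -0.3, 0.9]
width: 0.0848
```

Run:
```python
from h import *
p=snap('wrist')
s=telemetry.state();print(s['time'],s['ee_pos'],s['contact_force'],s['joint_pos'])
p=snap('wrist','w6')
for r in eyes.pinpoint('leaf_rod_knob',p):
    u,v=r['position'][0]*512,r['position'][1]*384;print(r['p'],u,v,onz(p,u,v,.138).round(4))
# brown knob fit: cyl silhouette needs mask; try hue print
x=s['ee_pos'];a=[.6185,-.2225]
print(px(p,[[*a,.16],[*a,.138],[*a,.116],[x[0],x[1],.138]]).round(1))
```

```text
9.2167 [ 0.6182816  -0.22030423  0.25815145] [ 0.12696788  0.45950637 -0.44887502] [ 0.20462853  0.54455215  0.11247516  1.48092866 -0.06548592  1.12112825
  1.50871526]
0.89 247.808 194.6112 [ 0.6176 -0.2264  0.138 ]
[[252.7 203.3]
 [253.  193.8]
 [253.1 185.8]
 [255.5 192.5]]
```

View pics/w6.png

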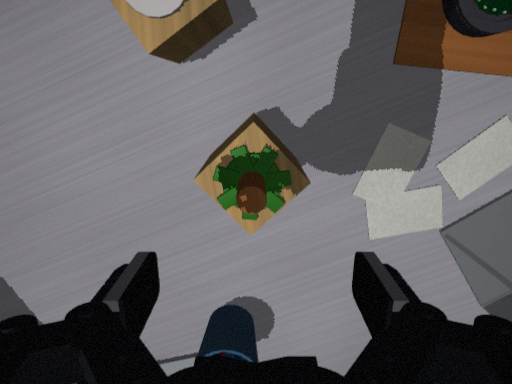

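The wrist view shows the leaf cap with its brown knob at about (251,195), the white rod far off at (155,0), and nothing beside the jaws. I am lowering onto the knob.

Call:
{"op": "step_arm", "data": {"steps": [{"jaw": 8.5, "xyz": [2, -0.05, -0.4], "roll": 0}, {"jaw": 8.0, "xyz": [5, -0.05, -0.4], "roll": 0}, {"jaw": 7, "xyz": [8, -0.05, -0.4], "roll": 0}, {"jaw": 6, "xyz": [9.8, -0.05, -0.4], "roll": 0}, {"jaw": 5, "xyz": [10.8, -0.05, -0.4], "roll": 0}, {"jaw": 4.5, "xyz": [11.4, -0.05, -0.4], "roll": 0}, {"jaw": 4.5, "xyz": [11.4, -0.05, -0.4], "roll": 0}, {"jaw": 4.5, "xyz": [11.4, -0.05, -0.4], "roll": 0}, {"jaw": 4.5, "xyz": [11.4, -0.05, -0.4], "roll": 0}]}}

```text
time: 10.07
ee_pos: [0.618, -0.2262, 0.1463]
ee_rot: [-1.493, 1.568, -0.316]
contact_force: [0.4, -0.0, 0.2]
width: 0.0454
```

Run:
```python
from h import *
s=telemetry.state();print(s['time'],s['ee_pos'],s['contact_force'],s['width'])
p=snap('wrist','w7')
for r in eyes.pinpoint('leaf_rod_knob',p):
    u,v=r['position'][0]*512,r['position'][1]*384;print(r['p'],u,v,onz(p,u,v,.138).round(4))
print(px(p,[[*s['ee_pos'][:2],z] for z in(.116,.138,.160)]).round(1).tolist())
cv2.imwrite('pics/w7c.png',p['pixels'][120:,100:412])
```

```text
10.0667 [ 0.61803228 -0.22620044  0.14629638] [ 0.37586622 -0.03001101  0.19557422] 0.045412230751487946
0.84 261.4784 262.1952 [ 0.6166 -0.2229  0.138 ]
[[255.7, 245.1], [255.8, 267.4], [255.9, 297.1]]
```

View pics/w7c.png

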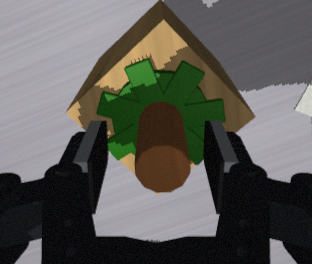

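The knob top is at about (262,288), and the jaw centre projects to (256,297). I will shift by 2.5 mm both ways, then close.

Call:
{"op": "step_arm", "data": {"steps": [{"jaw": 4.5, "xyz": [0.1, 0.25, 0.25], "roll": 0}, {"jaw": 4.5, "xyz": [0.15, 0.25, 0.25], "roll": 0}, {"jaw": 4.5, "xyz": [0.15, 0.25, 0.25], "roll": 0}, {"jaw": 3.5, "xyz": [0.15, 0.25, 0.25], "roll": 0}, {"jaw": 2.6, "xyz": [0.15, 0.25, 0.25], "roll": 0}, {"jaw": 2.2, "xyz": [0.15, 0.25, 0.25], "roll": 0}, {"jaw": 1.6, "xyz": [0.15, 0.25, 0.25], "roll": 0}, {"jaw": 1.6, "xyz": [0.15, 0.25, 0.25], "roll": 0}, {"jaw": 1.6, "xyz": [0.15, 0.25, 0.25], "roll": 0}, {"jaw": 1.6, "xyz": [0.15, 0.25, 0.25], "roll": 0}, {"jaw": 1.6, "xyz": [0.15, 0.25, 0.25], "roll": 0}], "grip_force": 50}}

```text
time: 11.08
ee_pos: [0.616, -0.2228, 0.1435]
ee_rot: [-1.443, 1.57, -0.266]
contact_force: [0.5, -0.5, 2.5]
width: 0.0212
```

Run:
```python
from h import *
p=snap('wrist')
s=telemetry.state();print(s['time'],s['ee_pos'],s['contact_force'],s['width'])
for r in eyes.pinpoint('leaf_rod_knob',p):
    u,v=r['position'][0]*512,r['position'][1]*384;print(r['p'],u,v,onz(p,u,v,.138).round(4))
go([.55,.0558,.32]); go([.618,-.2235,.30])
```

```text
11.1333 [ 0.61600322 -0.22274792  0.14349812] [-1.12004409  0.18392261  4.19734662] 0.020692220495106314
0.84 255.3856 271.6032 [ 0.6163 -0.2231  0.138 ]
shift [-17.66  16.78  23.2 ] jaw heading 67.4 tool x [ 0. -0. -1.] y [-0.923  0.384 -0.   ]
shift [-15.65  -0.22   0.02] jaw heading 67.4 tool x [ 0. -0. -1.] y [-0.923  0.384 -0.   ]
```

Call:
{"op": "step_arm", "data": {"steps": [{"jaw": 1.6, "xyz": [-0.8, 0, 0], "roll": 0}, {"jaw": 1.6, "xyz": [-2, 0, 0], "roll": 0}, {"jaw": 1.6, "xyz": [-4, 0, 0], "roll": 0}, {"jaw": 1.6, "xyz": [-6, 0, 0], "roll": 0}, {"jaw": 1.6, "xyz": [-8, 0, 0], "roll": 0}, {"jaw": 1.6, "xyz": [-10, 0, 0], "roll": 0}, {"jaw": 1.6, "xyz": [-12, 0, 0], "roll": 0}, {"jaw": 1.6, "xyz": [-13.5, 0, 0], "roll": 0}, {"jaw": 1.6, "xyz": [-15, 0, 0], "roll": 0}, {"jaw": 1.6, "xyz": [-15, 0, 0], "roll": 0}, {"jaw": 1.6, "xyz": [-15, 0, 0], "roll": 0}]}}

```text
time: 12.1
ee_pos: [0.616, -0.2229, 0.2944]
ee_rot: [-1.516, 1.569, -0.339]
contact_force: [1.2, -0.7, -1.0]
width: 0.0208
```

Run:
```python
from h import *
s=telemetry.state();print(s['time'],s['ee_pos'],s['contact_force'],s['width'])
go([.55,.0558,.29])
```

```text
12.1 [ 0.6160221  -0.22292874  0.29437563] [ 1.22726904 -0.67368994 -0.99121732] 0.020797588753773782
shift [ 0.41 16.8  23.2 ] jaw heading 67.4 tool x [ 0.002 -0.001 -1.   ] y [-0.923  0.384 -0.002]
```

Call:
{"op": "step_arm", "data": {"steps": [{"jaw": 1.6, "xyz": [0, 1.5, 2], "roll": 0}, {"jaw": 1.6, "xyz": [0, 3.5, 4.8], "roll": 0}, {"jaw": 1.6, "xyz": [0, 5.5, 7.6], "roll": 0}, {"jaw": 1.6, "xyz": [0, 7.5, 10.4], "roll": 0}, {"jaw": 1.6, "xyz": [0, 9.5, 13.2], "roll": 0}, {"jaw": 1.6, "xyz": [0, 11.5, 16], "roll": 0}, {"jaw": 1.6, "xyz": [0, 13.5, 18.6], "roll": 0}, {"jaw": 1.6, "xyz": [0, 15, 20.8], "roll": 0}, {"jaw": 1.6, "xyz": [0, 16.2, 22.4], "roll": 0}, {"jaw": 1.6, "xyz": [0, 16.8, 23.2], "roll": 0}, {"jaw": 1.6, "xyz": [0, 16.8, 23.2], "roll": 0}, {"jaw": 1.6, "xyz": [0, 16.8, 23.2], "roll": 0}]}}

```text
time: 13.1
ee_pos: [0.5496, 0.0551, 0.2928]
ee_rot: [2.851, 1.57, -2.255]
contact_force: [-1.1, -0.9, -1.6]
width: 0.0205
```

Run:
```python
from h import *
p=snap('wrist','w8');q=snap('scene','s8');t=snap('top','t8')
s=telemetry.state();print(s['time'],s['ee_pos'],s['contact_force'],s['width'])
for n,pp in(('w',p),('s',q)):
    try:print(n,fitcyl(pp,'red',[.55,.056],.07,win=15))
    except Exception as e:print(e)
x=s['ee_pos']
F=[x[0],x[1],x[2]-.1395]
print('foot px',px(p,F),px(q,F),'sock',px(q,[.55,.056,.114]))
c=lambda I,u,v,w:cv2.resize(I[v-w:v+w,u-w:u+w],(390,390),interpolation=cv2.INTER_CUBIC)
cv2.imwrite('pics/m8.png',np.hstack([c(p['pixels'],256,192,192),c(q['pixels'],270,190,50)]))
```

```text
13.25 [0.55004949 0.05395629 0.29308836] [-0.16326402 -1.32047809 -1.08610732] 0.020705786833788896
w (array([0.5502, 0.055 ]), np.float64(0.923))
s (array([0.5478, 0.0572]), np.float64(0.855))
foot px [[254.66133394 186.31033324]] [[268.03759744 190.72036334]] sock [[268.78054269 202.05576919]]
```

View pics/m8.png

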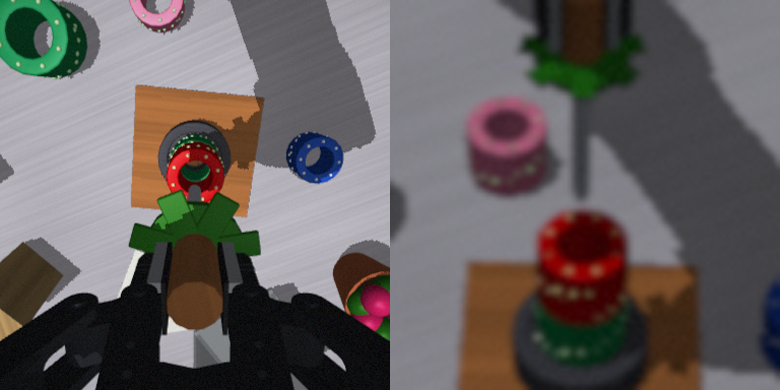

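The rod hangs straight, its foot at (580,195) over the red hole at (582,240) in the scene crop. I am lowering it with a small correction.

Call:
{"op": "step_arm", "data": {"steps": [{"jaw": 1.6, "xyz": [0.3, 0.05, 0.13], "roll": 0}, {"jaw": 1.6, "xyz": [1.2, 0.05, 0.13], "roll": 0}, {"jaw": 1.6, "xyz": [2.2, 0.05, 0.13], "roll": 0}, {"jaw": 1.6, "xyz": [3.2, 0.05, 0.13], "roll": 0}, {"jaw": 1.6, "xyz": [4.2, 0.05, 0.13], "roll": 0}, {"jaw": 1.6, "xyz": [5.2, 0.05, 0.13], "roll": 0}, {"jaw": 1.6, "xyz": [6, 0.05, 0.13], "roll": 0}, {"jaw": 1.6, "xyz": [6, 0.05, 0.13], "roll": 0}, {"jaw": 1.6, "xyz": [6, 0.05, 0.13], "roll": 0}]}}

```text
time: 14.0
ee_pos: [0.5496, 0.0573, 0.2328]
ee_rot: [2.219, 1.57, -2.888]
contact_force: [0.2, -0.7, -0.1]
width: 0.021
```

Run:
```python
from h import *
p=snap('wrist','w9');s=telemetry.state();print(s['time'],s['ee_pos'],s['contact_force'],s['ft_torque'])
try: print(fitcyl(p,'red',[.55,.056],.07,win=11), fitcyl(snap('scene'),'red',[.55,.056],.07,win=11))
except Exception as e: print(e)
go([.55,.0555,.149])
```

```text
14.05 [0.54992877 0.05736418 0.23335718] [ 0.23876423 -0.36101259 -0.38074582] [-0.01178557 -0.00143809  0.05219527]
(array([0.5489, 0.0554]), np.float64(0.588)) (array([0.5491, 0.0566]), np.float64(0.837))
shift [ 8.47 -0.06 -0.18] jaw heading 67.4 tool x [ 0.001  0.    -1.   ] y [-0.923  0.384 -0.001]
```

No side force, so the foot is inside the red piece. I am continuing down.

Call:
{"op": "step_arm", "data": {"steps": [{"jaw": 1.6, "xyz": [0.8, -0.05, -0.15], "roll": 0}, {"jaw": 1.6, "xyz": [1.8, -0.05, -0.15], "roll": 0}, {"jaw": 1.6, "xyz": [2.8, -0.05, -0.15], "roll": 0}, {"jaw": 1.6, "xyz": [3.8, -0.05, -0.15], "roll": 0}, {"jaw": 1.6, "xyz": [4.8, -0.05, -0.15], "roll": 0}, {"jaw": 1.6, "xyz": [5.8, -0.05, -0.15], "roll": 0}, {"jaw": 1.6, "xyz": [6.8, -0.05, -0.15], "roll": 0}, {"jaw": 1.6, "xyz": [7.4, -0.05, -0.15], "roll": 0}, {"jaw": 1.6, "xyz": [7.8, -0.05, -0.15], "roll": 0}, {"jaw": 1.6, "xyz": [7.8, -0.05, -0.15], "roll": 0}, {"jaw": 1.6, "xyz": [7.8, -0.05, -0.15], "roll": 0}]}}

```text
time: 15.02
ee_pos: [0.5498, 0.0558, 0.1553]
ee_rot: [2.9, 1.571, -2.206]
contact_force: [-0.9, -0.6, -1.0]
width: 0.0205
```

Run:
```python
from h import *
s=telemetry.state();print(s['time'],s['ee_pos'],s['contact_force'],s['ft_torque'])
print(fitcyl(snap('scene'),'red',[.55,.056],.07,win=11))
go([.55,.0555,.1475])
```

```text
15.0167 [0.54976507 0.05575235 0.15528948] [-0.90039501 -0.64226336 -1.02448167] [ 0.0392331  -0.02040439  0.01360841]
(array([0.5511, 0.0556]), np.float64(0.49))
shift [ 0.81 -0.02 -0.02] jaw heading 67.4 tool x [ 0.001  0.    -1.   ] y [-0.923  0.384 -0.001]
```

Call:
{"op": "step_arm", "data": {"steps": [{"jaw": 1.6, "xyz": [0.2, 0, 0], "roll": 0}, {"jaw": 1.6, "xyz": [0.4, 0, 0], "roll": 0}, {"jaw": 1.6, "xyz": [0.55, 0, 0], "roll": 0}, {"jaw": 1.6, "xyz": [0.65, 0, 0], "roll": 0}, {"jaw": 1.6, "xyz": [0.75, 0, 0], "roll": 0}, {"jaw": 1.6, "xyz": [0.75, 0, 0], "roll": 0}, {"jaw": 1.6, "xyz": [0.75, 0, 0], "roll": 0}]}}

```text
time: 15.65
ee_pos: [0.5496, 0.0558, 0.1478]
ee_rot: [2.168, 1.571, -2.939]
contact_force: [0.4, -0.8, -0.8]
width: 0.0209
```

Call:
{"op": "step_arm", "data": {"steps": [{"jaw": 1.6, "xyz": [0.05, 0, 0], "roll": 0}, {"jaw": 1.6, "xyz": [0.1, 0, 0], "roll": 0}, {"jaw": 1.6, "xyz": [0.1, 0, 0], "roll": 0}]}}

```text
time: 15.9
ee_pos: [0.5498, 0.0558, 0.1474]
ee_rot: [-0.934, 1.57, 0.243]
contact_force: [-2.4, 0.9, 5.6]
width: 0.0211
```

Run:
```python
from h import *
q=snap('scene','s10');p=snap('wrist','w10')
s=telemetry.state();print(s['time'],s['ee_pos'],s['contact_force'])
c=lambda I,u,v,w:cv2.resize(I[v-w:v+w,u-w:u+w],(390,390),interpolation=cv2.INTER_CUBIC)
cv2.imwrite('pics/m10.png',np.hstack([c(p['pixels'],256,192,192),c(q['pixels'],270,200,40)]))
```

```text
16.0 [0.54982291 0.05578374 0.14738185] [-1.07074708  0.08181197  5.44142635]
```

View pics/m10.png

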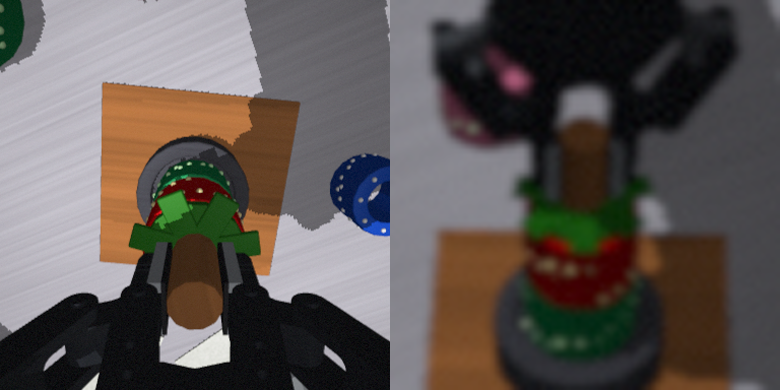

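The cap rests on the red piece: contact came at the predicted height (TCP 0.1474 m, about 6 N). I am releasing and rising straight up.

Call:
{"op": "step_arm", "data": {"steps": [{"jaw": 2.2, "xyz": [0, 0, 0], "roll": 0}, {"jaw": 2.6, "xyz": [0, 0, 0], "roll": 0}, {"jaw": 3.4, "xyz": [0, 0, 0], "roll": 0}, {"jaw": 4.4, "xyz": [0, 0, 0], "roll": 0}, {"jaw": 5.5, "xyz": [0, 0, 0], "roll": 0}, {"jaw": 6, "xyz": [0, 0, 0], "roll": 0}, {"jaw": 6, "xyz": [0, 0, 0], "roll": 0}, {"jaw": 6, "xyz": [-1, 0, 0], "roll": 0}, {"jaw": 6, "xyz": [-3, 0, 0], "roll": 0}, {"jaw": 6, "xyz": [-6, 0, 0], "roll": 0}, {"jaw": 6, "xyz": [-9, 0, 0], "roll": 0}, {"jaw": 6, "xyz": [-12, 0, 0], "roll": 0}]}}

```text
time: 17.0
ee_pos: [0.5493, 0.0557, 0.2689]
ee_rot: [2.731, 1.571, -2.375]
contact_force: [0.5, 0.3, -0.1]
width: 0.06
```

Call:
{"op": "step_arm", "data": {"steps": [{"jaw": 6, "xyz": [-1, 0, 0], "roll": 0}, {"jaw": 6, "xyz": [-1, 0, 0], "roll": 0}, {"jaw": 6, "xyz": [-1, 0, 0], "roll": 0}, {"jaw": 6, "xyz": [-1, 0, 0], "roll": 0}]}}

```text
time: 17.33
ee_pos: [0.549, 0.0557, 0.2759]
ee_rot: [2.131, 1.569, -2.975]
contact_force: [-0.6, 0.7, 0.3]
width: 0.0601
```

Run:
```python
from h import *
q=snap('scene','s11');p=snap('wrist','w11')
s=telemetry.state();print(s['time'],s['ee_pos'],s['contact_force'],s['width'])
for n,pp in(('w',p),('s',q)):
    for r in eyes.pinpoint('leaf_rod_knob',pp):
        u,v=r['position'][0]*512,r['position'][1]*384;print(n,r['p'],u,v,onz(pp,u,v,.142).round(4))
c=lambda I,u,v,w:cv2.resize(I[v-w:v+w,u-w:u+w],(390,390),interpolation=cv2.INTER_CUBIC)
cv2.imwrite('pics/m11.png',np.hstack([c(p['pixels'],230,192,150),c(q['pixels'],270,200,40)]))
```

```text
17.4333 [0.54902187 0.05570874 0.27555914] [-0.45640672 -0.43900796 -0.75888778] 0.06012625263210524
w 0.67 255.6928 190.1952 [0.551  0.0548 0.142 ]
s 0.57 271.0016 192.0 [0.5473 0.0627 0.142 ]
```

View pics/m11.png

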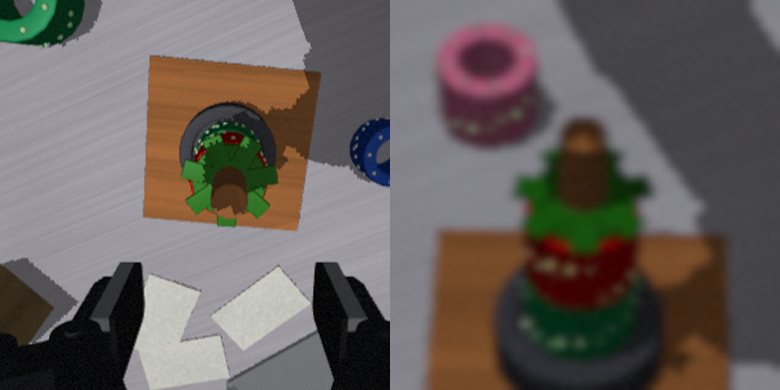

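The totem stands upright, with the cap flat on the red piece and the knob at about (583,160) in the scene crop. The gripper is clear of it.

```bash
python3 -c "from plant import close_job; print(close_job())"
```

```text
the job is handed in; nothing more can be done
None
```

The totem is finished and handed in at about 17.4 s of the 64 s allowed. I set the red dotted ring on the small green ring in the stand and let go. Then I drew the leaf rod from its block, lowered it through the red piece, the green piece and the stand, and let go of that too.

**Red piece:** Before the rod went in, the wrist camera put its axis at (0.550, 0.055) and the green one's at (0.550, 0.056), so within about 1 mm. The scene camera read both about 2 mm off in x, but they agreed with each other. The top camera could not confirm this, because its red fits failed or were unusable.

**Rod:** The cap touched at TCP height 0.1474 m against 0.1475 m predicted, with about 6 N. In the last pictures the stack is upright with the cap flat on the red piece and the gripper clear.

**Disagreement at the end:** The wrist view put the knob at (0.551, 0.055). The scene view, at a lower confidence of 0.57, put it 8 mm away in y at (0.547, 0.063). I trusted the wrist reading, the commanded position and the picture.

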